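# Find the blind hole and set the bottle-stop pin

### The arm

A 6-joint arm with a two-finger parallel gripper is mounted at the origin on a cart in front of the work surface, level with it; the furniture and walls round the work are solid. World frame = base frame: x ahead of the robot, y to its left, z up, the work surface at z = 0. Lengths are in m, angles in rad, forces in N, time in s.
With the tool pointing down it reaches from about 0.225 to 0.875 m from the base axis. Payload 3.4 kg.
Tool frame: the origin (TCP) lies between the finger pads; the fingertips stand 25 mm ahead of it and the grasp point (between the pads) lies 6 mm ahead of it (manip.tips_ahead is the distance from the TCP to the fingertips, in m); z points along the fingers, x is the direction in which the jaws open and shut, and the axes are right-handed (so a half turn about z gives the same grasp; the last joint's range is limited). The gripper opens to 85 mm and grips with 20 to 120 N. Pads are 22 mm wide; open, the fingers measure 114 mm over their backs; the gripper's body (76 mm by 85 mm) begins 54 mm behind the grasp point. The pads swing forward as they close: fully open they stand 13 mm farther back than shut.
Start: joints at [1.141, 0.276, 1.505, -0, 1.361, -0.121], TCP at [0.175, 0.548, 0.256] pointing down, gripper open.
Joint ranges: [-2.89, 2.89], [-0.75, 2.08], [0.22, 2.7], [-1.18, 4.32], [0.11, 2.71], [-2.7, 2.7]. Speed limits (rad/s): [2.57, 2.57, 3.14, 3.14, 3.14, 3.14].

### API

Orientations are given as a unit quaternion [w, x, y, z].
In Python, from rig import manip gives the robot as it stands. The module is installed in compiled form; this text tells all that it offers.
- The arm moves only by the tool send_rows, never from a script. Its argument "plan" is a list of rows, each an object with "linear": the shift along the tool's x, y, z in m, a list of three; "delta_rot": the turn, a rotation vector about the tool's x, y, z in degrees, a list of three; "fingers": the finger opening in m, from 0 to 0.0854. A call has 1 to 12 rows; each row shifts and turns the pose as measured when the row begins, along the tool's axes as they then stand; what a row does not reach is not made up. A row lasts 1/12 s, in which the tool goes at most 41.7 mm and 7.16 degrees, less where a joint would pass 70% of its speed; a pose out of reach is approached as far as the arm can. A call with a gripper value outside its range is refused whole. The fingers move at their own pace and stop on an object; "force" is the grip in N (left out, the last holds). Time passes only in rows, so rows that do not move let the fingers close. It gives the time, the measured TCP pose, the force and the opening at its end, in the units of the state.
- manip.get_state(): the state, without advancing time (a new reading comes with each control period).
- manip.get_image(name): name is "scene" or "top" or "wrist"; returns the picture (384x512x3 uint8, red, green, blue); there is no depth.
- manip.camera_info(name): a dict with "K" (3x3 intrinsics, pixels), "rvec" (rotation vector, rad) and "tvec" (3), from world to camera coordinates, as OpenCV has them. Camera axes: x right, y down, z forward; pixel columns grow to the right and rows downward; lengths in m; the calibration is good to about 2 mm. A picture is of the moment at which its call begins: read the wrist's pose just before it. camera_info takes no time and is no camera call; for the wrist camera it gives the pose at the moment of the call.
- manip.sign_off(): hands the job in, once; it reports no verdict.
Trained networks look in the newest picture that a camera, given by its name, has taken for a name from the list of things; names that differ only in an ending like _2 or _b are one class to them, and where a whole thing is asked for, a point or a joint stands for the part that bears it (a point fixed in the world has none). Each returns a list of dicts, best first, with "p" (0 to 1); they miss things now and then, are a little off and sometimes report something else, mostly with a low value. They report only what shows in the picture. A call takes as long as a camera call. They do not tell look-alikes from the thing itself.
- manip.find_in(thing, camera): "extent" ([left, top, right, bottom] in pixels, round what is visible of it).
- manip.masks_of(thing, camera): "pixels" (384x512 bool, what is visible of it) and "extent" ([left, top, right, bottom] in pixels, round what is visible of it).
The state is a dict: "clock": time; "qpos": joint angles; "qd": joint speeds; "effort": joint torques, N m; "position": TCP position; "ee_rot": TCP orientation; "contact_force": force on the tool from outside, world axes, zero at the start; "moment": the same for the moment, N m; "width": finger opening in m.
Only numpy, scipy, OpenCV 4.12 (cv2) and the standard library are available. Lean on these libraries where they do the work, as an engineer would, in place of code of your own. Each camera call takes 0.05 s, during which the arm holds its last target. There are 200 camera calls.

### The job

Take the stop pin out of its blue stand, feel with its tip along the dark strip in the middle of the bottle-stop fixture for the one blind hole, and set the pin in it fully home, its collar flat on the plate, then let go. Press gently: never load the fixture with more than 25 N, or it gets scored, and leave the beaker and the oil bottle where they stand.

Things in the scene. Friction and masses are not known exactly. Their poses are not given: they have to be found in the camera images.
- fixture: Bottle-stop fixture, fixed to the desk: aluminium plate 110 (x) x 190 (y) x 32 mm high; origin at the centre of its underside, z up. A dark steel strip 31 mm wide is let in flush along its y axis (x = 0), in sight from y = -45 to +45 mm; beyond, over x = -38 to +38 mm, raised steel covers stand 6 mm above the plate, their bolts 3.5 mm higher.
- plate_mid (a point): Centre of the fixture's flat top, 32 mm above the desk, axes as the fixture's. The one hole, upright, round, 14 mm wide, 24 mm deep, chamfered 1.5 mm, lies in the strip at x = 0 from this point and an unknown y between -20 and +20 mm; nothing marks it. The clamped strip stays put under pushes below 80 N.
- stand: Pin stand, fixed to the desk: blue plastic block 60 x 60 x 30 mm, origin at the centre of its underside; an upright hole 15 mm wide, 26 mm deep, in the middle of its top, in which the pin stands.
- pin_grip (a point): Centre of the stop pin's orange square grip, 20 x 20 mm (flats along this point's x and y), reaching 24 mm up and 24 mm down from here; z points up along the pin. The pin is loose, 78 mm long, 0.1 to 0.2 kg. Below the grip: a neck, then a round 30 mm collar, 4 mm thick, its underside 32 mm below this point, then the shank.
- pin_tip (a point): Tip of the stop pin, 54 mm below pin_grip along the pin: centre of the flat end of the steel shank, which is 12 mm thick and 22 mm long below the collar, its last 5 mm tapering to 6 mm. Collar home = tip 22 mm below the plate's top.
- beaker_mid (a point): Clear beaker, 70 mm wide, 90 mm tall, standing loose behind the fixture; point half-way up its axis. Leave alone.
- bottle_mid (a point): Full oil bottle with a white cap, 69 mm wide, 269 mm tall, standing loose near the desk's front right; point half-way up its axis. Leave alone.
- filling_machine: Filling machine, fixed at the left of the desk: grey case up to 180 mm high; from the post at its right front side a rod reaches 210 mm towards the robot at 300 mm height, and a thin boom slopes up to the right, ending at about x 0.40, y 0.03, height 380 mm. Pass above or clear of them. Origin under the case's front right.
Things that resemble listed ones, but are neither listed nor needed, are in the scene too. What is meant by the part that bears pin_grip is not pink or yellow, and is the smaller of those in its own colour.

How it is judged:
On the way:
1. the pin is lifted clear out of its stand (z of pin_tip in the frame of stand above 0.035 m), for 0.1 s.
At the end, for the whole second after the job is handed in: The pin stands released in the hole of the fixture's strip, upright within 0.1 rad, its collar within 2.5 mm of the plate (tip at least 19.5 mm below the plate's top) (z of pin_tip in the frame of plate_mid below -0.0195 m and x of pin_tip in the frame of plate_mid between -0.01 and 0.01 m and y of pin_tip in the frame of plate_mid between -0.03 and 0.03 m and angle between pin_tip's own z axis and vertical below 0.1 rad); the robot touches nothing.
It fails at once if the fixture is loaded with more than 25 N (contact force between fixture and anything else above 25 N).
It fails at once if the beaker is moved by more than 20 mm (distance of beaker_mid from where it was at the start of the episode above 0.02 m).
It fails at once if the oil bottle is moved by more than 20 mm (distance of bottle_mid from where it was at the start of the episode above 0.02 m).
It also fails if it takes over 72 s, if anything falls off the work surface, if the arm or the gripper's body presses on something with over 40 N, if the wrist force passes 120 N, or if a joint passes its speed limit or range.

## Working session

There is one attempt and no reset: what is moved stays moved. The work goes in short steps, Python scripts to look and compute and a tool call to move; the robot and the scene stay as the last step left them, time stands still between calls to the robot, and variables do not carry over. Pictures are saved under pics/ and viewed, about 8 in all and at most 12, crops included, and the job is handed in when it is done.

Besides the shell and the picture viewer there is one more tool, called after "Emit:" in YAML: its name, and indented under it one key for each argument. send_rows: Moves the arm, as the interface text tells. Its arguments: {"type":"object","properties":{"plan":{"type":"array","items":{"type":"object","properties":{"linear":{"type":"array","items":{"type":"number"}},"delta_rot":{"type":"array","items":{"type":"number"}},"fingers":{"type":"number"}}}},"force":{"type":"number"}},"required":["plan"]}

```bash
mkdir -p pics; cat > h.py <<'E'
import numpy as np, cv2
from rig import manip
from scipy.spatial.transform import Rotation as R
def cam(n):
    c=manip.camera_info(n); return np.array(c["K"],float),np.array(c["rvec"],float),np.array(c["tvec"],float)
def ray(n,u,v,z):
    K,r,t=cam(n); M=cv2.Rodrigues(r)[0]; d=M.T@np.linalg.inv(K)@[u,v,1]; o=-M.T@t
    return o+d*(z-o[2])/d[2]
def proj(n,P):
    K,r,t=cam(n); return cv2.projectPoints(np.array(P,float).reshape(-1,3),r,t,K,None)[0].reshape(-1,2)
def save(n,f,crop=None,s=1):
    im=manip.get_image(n)[:,:,::-1]
    if crop: im=im[crop[1]:crop[3],crop[0]:crop[2]]
    im=cv2.resize(im,None,fx=s,fy=s,interpolation=cv2.INTER_CUBIC); cv2.imwrite('pics/'+f,im)
def st():
    s=manip.get_state(); q=s["ee_rot"]; Rm=R.from_quat([q[1],q[2],q[3],q[0]]).as_matrix(); return s,np.array(s["position"]),Rm
E
python3 - <<'E'
from h import *
s,p,Rm=st(); print(s["clock"],p,Rm.round(3),s["width"])
a=manip.get_image("scene");b=manip.get_image("top")
cv2.imwrite('pics/a.png',cv2.resize(np.vstack([a,b])[:,:,::-1],(512,768))[:384]) 
cv2.imwrite('pics/ab.png',cv2.resize(np.hstack([a,b])[:,:,::-1],(800,300)))
cv2.imwrite('pics/b.png',cv2.resize(b[:,:,::-1],(800,600)))
for n in("scene","top"):
    K,r,t=cam(n);M=cv2.Rodrigues(r)[0];print(n,-M.T@t,K[0,0])
    for th in("fixture","stand","pin_grip","beaker_mid","bottle_mid","filling_machine"):
        print(n,th,[(round(d["p"],2),np.round(d["extent"]).tolist()) for d in manip.find_in(th,n)])
E
```

```text
0.0 [0.17454517 0.54735005 0.25542639] [[ 0.304  0.953 -0.001]
 [ 0.953 -0.304 -0.002]
 [-0.002 -0.    -1.   ]] 0.08528658404372512
scene [-0.0569076  -0.49475757  1.01921359] 420.7134998286528
scene fixture [(0.61, [251.0, 192.0, 312.0, 256.0])]
scene stand [(0.86, [326.0, 236.0, 353.0, 265.0])]
scene pin_grip [(0.92, [290.0, 264.0, 304.0, 291.0]), (0.72, [337.0, 238.0, 350.0, 252.0]), (0.69, [335.0, 211.0, 347.0, 231.0]), (0.6, [320.0, 249.0, 329.0, 274.0])]
scene beaker_mid [(0.74, [254.0, 130.0, 275.0, 164.0])]
scene bottle_mid [(0.91, [296.0, 273.0, 336.0, 348.0])]
scene filling_machine []
top [0.24364094 0.00191341 1.66671904] 456.79140400878754
top fixture [(0.56, [264.0, 160.0, 307.0, 219.0])]
top stand [(0.6, [322.0, 173.0, 338.0, 195.0])]
top pin_grip [(0.6, [313.0, 156.0, 324.0, 166.0]), (0.53, [329.0, 176.0, 340.0, 187.0]), (0.49, [325.0, 198.0, 340.0, 208.0])]
top beaker_mid [(0.58, [204.0, 123.0, 232.0, 147.0])]
top bottle_mid [(0.89, [345.0, 231.0, 377.0, 251.0])]
top filling_machine []
```

View pics/b.png

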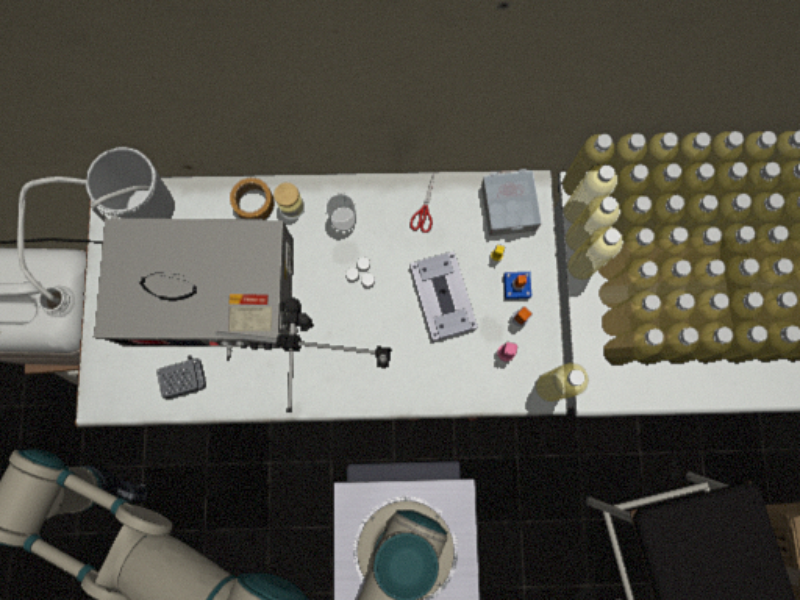

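View pics/a.png

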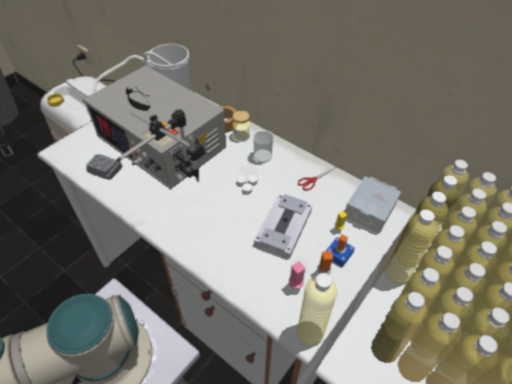

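Top view (800x600 scale): the fixture is at (443,296), tilted. The blue stand is at (517,286) with an orange pin in it. A loose orange pin is at (523,316), yellow at (497,252) and pink at (508,351). The bottle is at (565,380), the beaker at (341,215), and the boom ends at (384,356). I'll confirm the pin in one crop and measure.

```bash
python3 - <<'E'
from h import *
a=manip.get_image("scene");b=manip.get_image("top")
c1=cv2.resize(a[180:300,240:370],(520,480),interpolation=cv2.INTER_CUBIC)
c2=cv2.resize(b[150:230,255:345],(270,240),interpolation=cv2.INTER_CUBIC)
im=np.zeros((480,790,3),np.uint8); im[:,:520]=c1; im[:240,520:]=c2
cv2.imwrite('pics/c.png',im[:,:,::-1])
for n in("scene","top"):
  for th,z in(("fixture",.032),("stand",.03),("pin_grip",.082)):
    if n=="top": manip.get_image(n)
    else: manip.get_image(n)
    for d in manip.masks_of(th,n)[:4]:
        m=np.array(d["pixels"]); v,u=np.nonzero(m)
        P=np.array([ray(n,x,y,z)[:2] for x,y in zip(u,v)],np.float32)
        print(n,th,round(d["p"],2),len(u),(u.mean().round(1),v.mean().round(1)),"mean",P.mean(0).round(4),"rect",cv2.minAreaRect(P))
E
```

```text
scene fixture 0.68 2219 (np.float64(282.9), np.float64(225.3)) mean [ 0.5591 -0.1069] rect ((0.5650210380554199, -0.10450604557991028), (0.21006323397159576, 0.11743096262216568), 12.999299049377441)
scene stand 0.66 308 (np.float64(340.3), np.float64(253.7)) mean [ 0.5802 -0.2872] rect ((0.581915020942688, -0.280160516500473), (0.07673988491296768, 0.06241592764854431), 5.231186866760254)
scene stand 0.58 2267 (np.float64(282.8), np.float64(225.6)) mean [ 0.5592 -0.1066] rect ((0.563520073890686, -0.10422301292419434), (0.21698804199695587, 0.11412691324949265), 15.58599853515625)
scene pin_grip 0.9 343 (np.float64(296.2), np.float64(275.4)) mean [ 0.4223 -0.2452] rect ((0.42368149757385254, -0.24377907812595367), (0.07541240006685257, 0.037988848984241486), 29.426389694213867)
scene pin_grip 0.8 275 (np.float64(324.8), np.float64(262.4)) mean [ 0.4991 -0.2807] rect ((0.5009599328041077, -0.2793964147567749), (0.06793918460607529, 0.03419286757707596), 23.98537826538086)
scene pin_grip 0.73 160 (np.float64(340.8), np.float64(243.7)) mean [ 0.5744 -0.283 ] rect ((0.57551509141922, -0
[... 557 characters left out ...]
48] rect ((0.5888641476631165, -0.2759532928466797), (0.06311430037021637, 0.060062993317842484), 88.69828033447266)
top pin_grip 0.69 123 (np.float64(324.2), np.float64(224.3)) mean [ 0.431  -0.2364] rect ((0.430380254983902, -0.2359434962272644), (0.042455777525901794, 0.03856808692216873), 88.61571502685547)
top pin_grip 0.65 92 (np.float64(333.2), np.float64(202.2)) mean [ 0.5083 -0.2725] rect ((0.5092597603797913, -0.2717530131340027), (0.0353657603263855, 0.03651747480034828), 86.93548583984375)
top pin_grip 0.49 67 (np.float64(332.2), np.float64(179.9)) mean [ 0.5891 -0.2732] rect ((0.5885814428329468, -0.27436161041259766), (0.02758205495774746, 0.033866997808218), 43.44862365722656)
```

View pics/c.png

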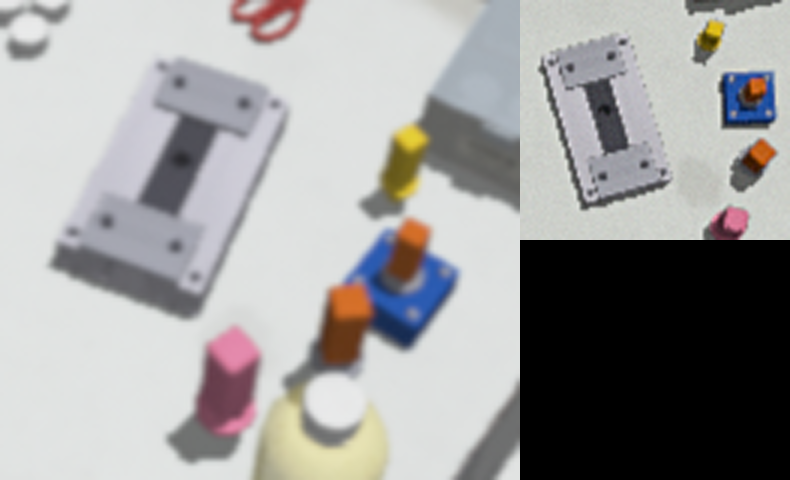

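The crop shows two orange pins. One is in the blue stand at crop (408,250), smaller and standing in the stand. The other is loose and larger at crop (347,322). The smaller orange one in the stand fits the description. It is at about (0.584,-0.277). The fixture is at about (0.570,-0.102), yawed about 14°. I'll lift well above the boom and swing over.

Emit:
send_rows:
  plan:
    - {"linear": [0, 0, -0.04]}
    - {"linear": [0, 0, -0.04]}
    - {"linear": [0, 0, -0.04]}
    - {"linear": [0, 0, -0.04]}
    - {"linear": [0, 0, -0.04]}
    - {"linear": [0, 0, -0.04]}
    - {"linear": [0.003, 0.04, 0], "delta_rot": [0, 0, 4]}
    - {"linear": [0.003, 0.04, 0], "delta_rot": [0, 0, 4]}
    - {"linear": [0.003, 0.04, 0], "delta_rot": [0, 0, 4]}
    - {"linear": [0.003, 0.04, 0], "delta_rot": [0, 0, 4]}
    - {"linear": [0.003, 0.04, 0], "delta_rot": [0, 0, 4]}
    - {"linear": [0.003, 0.04, 0], "delta_rot": [0, 0, 4]}

```text
$.plan[0]: bad value
```

Emit:
send_rows:
  plan:
    - {"linear": [0, 0, -0.04], "delta_rot": [0, 0, 0], "fingers": 0.085}
    - {"linear": [0, 0, -0.04], "delta_rot": [0, 0, 0], "fingers": 0.085}
    - {"linear": [0, 0, -0.04], "delta_rot": [0, 0, 0], "fingers": 0.085}
    - {"linear": [0, 0, -0.04], "delta_rot": [0, 0, 0], "fingers": 0.085}
    - {"linear": [0, 0, -0.04], "delta_rot": [0, 0, 0], "fingers": 0.085}
    - {"linear": [0, 0, -0.04], "delta_rot": [0, 0, 0], "fingers": 0.085}
    - {"linear": [0.003, 0.04, 0], "delta_rot": [0, 0, 4], "fingers": 0.085}
    - {"linear": [0.003, 0.04, 0], "delta_rot": [0, 0, 4], "fingers": 0.085}
    - {"linear": [0.003, 0.04, 0], "delta_rot": [0, 0, 4], "fingers": 0.085}
    - {"linear": [0.003, 0.04, 0], "delta_rot": [0, 0, 4], "fingers": 0.085}
    - {"linear": [0.003, 0.04, 0], "delta_rot": [0, 0, 4], "fingers": 0.085}
    - {"linear": [0.003, 0.04, 0], "delta_rot": [0, 0, 4], "fingers": 0.085}

```text
clock: 2.4
position: [0.3933, 0.453, 0.5059]
ee_rot: [-0.0, 0.912, 0.41, -0.001]
contact_force: [0.5, 0.6, -0.3]
width: 0.0848
```

Emit:
send_rows:
  plan:
    - {"linear": [0.002, 0.041, 0], "delta_rot": [0, 0, 4], "fingers": 0.085}
    - {"linear": [0.002, 0.041, 0], "delta_rot": [0, 0, 4], "fingers": 0.085}
    - {"linear": [0.002, 0.041, 0], "delta_rot": [0, 0, 4], "fingers": 0.085}
    - {"linear": [0.002, 0.041, 0], "delta_rot": [0, 0, 4], "fingers": 0.085}
    - {"linear": [0.002, 0.041, 0], "delta_rot": [0, 0, 4], "fingers": 0.085}
    - {"linear": [0.002, 0.041, 0], "delta_rot": [0, 0, 4], "fingers": 0.085}
    - {"linear": [0.002, 0.041, 0], "delta_rot": [0, 0, 4], "fingers": 0.085}
    - {"linear": [0.002, 0.041, 0], "delta_rot": [0, 0, 4], "fingers": 0.085}
    - {"linear": [0.002, 0.041, 0], "delta_rot": [0, 0, 4], "fingers": 0.085}
    - {"linear": [0.002, 0.041, 0], "delta_rot": [0, 0, 4], "fingers": 0.085}
    - {"linear": [0.002, 0.041, 0], "delta_rot": [0, 0, 4], "fingers": 0.085}
    - {"linear": [0.002, 0.041, 0], "delta_rot": [0, 0, 4], "fingers": 0.085}

```text
clock: 3.4
position: [0.6268, 0.0281, 0.4985]
ee_rot: [0.0, 1.0, -0.018, -0.003]
contact_force: [0.6, 1.3, -0.6]
width: 0.0851
```

```bash
python3 - <<'E'
from h import *
s,p,Rm=st(); print(s["clock"],p,Rm.round(3))
K,r,t=cam("wrist");M=cv2.Rodrigues(r)[0];print(Rm.T@(-M.T@t-p),K[0,0],(M@Rm).round(2))
print(proj("wrist",[[.57,-.102,.032],[.584,-.277,.06]]), Rm.T@(np.array([.584,-.277,.25])-p))
E
```

```text
3.4 [0.62681331 0.02808295 0.49852867] [[ 0.999 -0.035 -0.006]
 [-0.035 -0.999  0.   ]
 [-0.006  0.    -1.   ]]
[ 0.00040923 -0.08096221 -0.11624719] 313.2432800137063 [[ 1.   -0.    0.  ]
 [ 0.    0.95 -0.31]
 [-0.    0.31  0.95]]
[[228.73492208 202.92285935]
 [239.43199566 286.73913616]] [-0.03048962  0.30637486  0.24875673]
```

Emit:
send_rows:
  plan:
    - {"linear": [-0.009, 0.036, 0.015], "delta_rot": [0, 0, 0], "fingers": 0.06}
    - {"linear": [-0.009, 0.036, 0.015], "delta_rot": [0, 0, 0], "fingers": 0.06}
    - {"linear": [-0.009, 0.033, 0.022], "delta_rot": [0, 0, 0], "fingers": 0.06}
    - {"linear": [-0.009, 0.025, 0.03], "delta_rot": [0, 0, 0], "fingers": 0.06}
    - {"linear": [-0.005, 0.02, 0.035], "delta_rot": [0, 0, 0], "fingers": 0.06}
    - {"linear": [-0.005, 0.01, 0.035], "delta_rot": [0, 0, 0], "fingers": 0.06}
    - {"linear": [0, 0, 0.035], "delta_rot": [0, 0, 0], "fingers": 0.06}
    - {"linear": [0, 0, 0], "delta_rot": [0, 0, 0], "fingers": 0.06}
    - {"linear": [0, 0, 0], "delta_rot": [0, 0, 0], "fingers": 0.06}

```text
clock: 4.15
position: [0.5716, -0.1486, 0.3043]
ee_rot: [0.003, 1.0, -0.027, -0.001]
contact_force: [0.4, 0.1, 0.4]
width: 0.0597
```

```bash
python3 - <<'E'
from h import *
s,p,Rm=st(); print(s["clock"],p,Rm.round(3))
save("wrist","d.png",None,1.5)
for th,z in(("fixture",.032),("stand",.03),("pin_grip",.086)):
    for d in manip.masks_of(th,"wrist")[:4]:
        m=np.array(d["pixels"]); v,u=np.nonzero(m)
        P=np.array([ray("wrist",x,y,z)[:2] for x,y in zip(u,v)],np.float32)
        print(th,round(d["p"],2),len(u),(u.mean().round(1),v.mean().round(1)),"mean",P.mean(0).round(4),"rect",cv2.minAreaRect(P))
E
```

```text
4.15 [ 0.57155077 -0.14860921  0.30433582] [[ 0.999 -0.054 -0.003]
 [-0.054 -0.999 -0.005]
 [-0.002  0.005 -1.   ]]Traceback (most recent call last):
  File "<stdin>", line 7, in <module>
  File "h.py", line 7, in ray
    K,r,t=cam(n); M=cv2.Rodrigues(r)[0]; d=M.T@np.linalg.inv(K)@[u,v,1]; o=-M.T@t
          ~~~^^^
  File "h.py", line 5, in cam
    c=manip.camera_info(n); return np.array(c["K"],float),np.array(c["rvec"],float),np.array(c["tvec"],float)
ValueError: time passes only in moves, steps and waits
```

View pics/d.png

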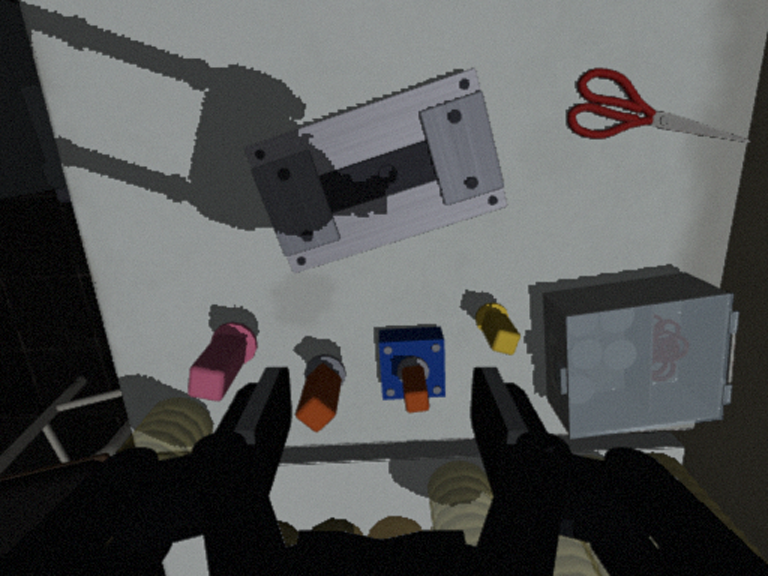

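The orange pin in the stand shows at (415,385). The stand's top is centred at (413,369) and the loose orange pin is at (320,395). The plate corners are at (247,152), (475,69), (507,207) and (298,272). The strip has a darker spot near (388,174). Next: poses, with the camera parameters cached.

```bash
sed -i 's/^def cam(n):/from functools import lru_cache\n@lru_cache(None)\ndef cam(n):/' h.py; python3 - <<'E'
from h import *
im=manip.get_image("wrist"); s,p,Rm=st()
for th,z in(("fixture",.032),("stand",.03),("pin_grip",.086)):
    for d in manip.masks_of(th,"wrist")[:4]:
        m=np.array(d["pixels"]); v,u=np.nonzero(m)
        P=np.array([ray("wrist",x,y,z)[:2] for x,y in zip(u,v)],np.float32)
        print(th,round(d["p"],2),len(u),(u.mean().round(1),v.mean().round(1)),"mean",P.mean(0).round(4),"rect",cv2.minAreaRect(P))
C=np.array([ray("wrist",u/1.5,v/1.5,.032)[:2] for u,v in((247,152),(475,69),(507,207),(298,272))]);print("plate",C.round(4),C.mean(0))
# orange: near stand
hsv=cv2.cvtColor(im,cv2.COLOR_RGB2HSV)
b=cv2.inRange(hsv,(100,120,60),(130,255,255)); b[:,:245]=0;b[:,305:]=0;b[:220]=0;b[275:]=0
v,u=np.nonzero(b);P=np.array([ray("wrist",x,y,.03)[:2] for x,y in zip(u,v)],np.float32);print("blue",len(u),cv2.minAreaRect(P),P.min(0),P.max(0))
o=cv2.inRange(hsv,(3,150,110),(18,255,255)); o[:,:255]=0;o[:,300:]=0
v,u=np.nonzero(o);print("orange",len(u),u.min(),u.max(),v.min(),v.max()); 
sp=ray("wrist",388/1.5,174/1.5,.032);print("spot",sp)
c1=cv2.resize(im[40:190,155:345],(600,474),interpolation=cv2.INTER_CUBIC)
c1=np.clip(c1.astype(float)*2,0,255).astype(np.uint8)
c2=cv2.resize(im[215:285,250:300],(200,280),interpolation=cv2.INTER_CUBIC)
out=np.zeros((474,800,3),np.uint8);out[:,:600]=c1;out[:280,600:]=c2;cv2.imwrite("pics/e.png",out[:,:,::-1])
E
```

```text
fixture 0.96 14400 (np.float64(251.8), np.float64(114.8)) mean [ 0.5744 -0.0989] rect ((0.57281494140625, -0.10199132561683655), (0.19186197221279144, 0.10950230807065964), 14.759928703308105)
stand 0.79 1503 (np.float64(272.8), np.float64(238.3)) mean [ 0.5951 -0.2669] rect ((0.5956446528434753, -0.2722832262516022), (0.07267957925796509, 0.060523517429828644), 89.64373016357422)
pin_grip 0.74 645 (np.float64(274.3), np.float64(255.1)) mean [ 0.5937 -0.261 ] rect ((0.5928187966346741, -0.26192331314086914), (0.051090460270643234, 0.025374317541718483), 88.83809661865234)
pin_grip 0.7 683 (np.float64(330.0), np.float64(218.5)) mean [ 0.6601 -0.216 ] rect ((0.6604931354522705, -0.21723312139511108), (0.02449033223092556, 0.04788056015968323), 25.98493003845215)
pin_grip 0.67 1222 (np.float64(211.8), np.float64(260.2)) mean [ 0.5172 -0.2642] rect ((0.516680896282196, -0.2659468948841095), (0.07401523739099503, 0.03270502761006355), 72.04145812988281)
pin_grip 0.6 1514 (np.float64(146.4), np.float64(240.3)) mean [ 0.4416 -0.2331] rect ((0.4403023421764374, -0.23423634469509125), (0.07943134009838104, 0.03550964593887329), 49.92729949951172)
plate [[ 0.4715 -0.077 ]
 [ 0.6525 -0.0259]
 [ 0.6803 -0.1316]
 [ 0.5014 -0.1784]] [ 0.57645309 -0.10320666]
blue 964 ((0.59530109167099, -0.2787041962146759), (0.059828877449035645, 0.05986957624554634), 0.9159611463546753) [ 0.56534207 -0.30851468] [ 0.6256276  -0.24870092]
orange 149 270 284 262 273
spot [ 0.58309819 -0.09985706  0.032     ]
```

View pics/e.png

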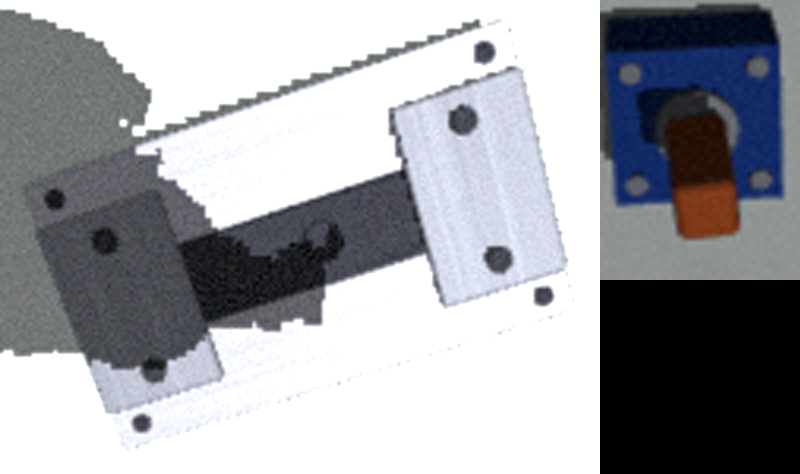

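The stand fit is 59.8 x 59.9 mm, centred at (0.595,-0.279), which matches its stated size. The plate fit is 192 x 110 mm at (0.573,-0.102), with the strip along +14.8° from world x. The faint ring in the strip at (0.583,-0.100) lies on the strip axis, about 9 mm along from the centre, so I'll probe there first. Now going above the pin.

Emit:
send_rows:
  plan:
    - {"linear": [0.006, 0.026, 0.01], "delta_rot": [0, 0, 0], "fingers": 0.055}
    - {"linear": [0.006, 0.026, 0.02], "delta_rot": [0, 0, 0], "fingers": 0.055}
    - {"linear": [0.006, 0.026, 0.025], "delta_rot": [0, 0, 0], "fingers": 0.055}
    - {"linear": [0.006, 0.026, 0.025], "delta_rot": [0, 0, 0], "fingers": 0.055}
    - {"linear": [0.006, 0.024, 0.025], "delta_rot": [0, 0, 0], "fingers": 0.055}
    - {"linear": [0, 0, 0], "delta_rot": [0, 0, -3], "fingers": 0.055}
    - {"linear": [0, 0, 0], "delta_rot": [0, 0, 0], "fingers": 0.055}

```text
clock: 5.03
position: [0.609, -0.2826, 0.2137]
ee_rot: [0.009, 1.0, 0.006, 0.015]
contact_force: [0.3, 0.5, 0.5]
width: 0.055
```

```bash
python3 - <<'E'
from h import *
im=manip.get_image("wrist"); s,p,Rm=st(); print(s["clock"],p,Rm.round(3),s["width"],manip.tips_ahead)
cv2.imwrite("pics/f.png",cv2.resize(im[:,:,::-1],None,fx=1.4,fy=1.4))
hsv=cv2.cvtColor(im,cv2.COLOR_RGB2HSV)
b=cv2.inRange(hsv,(100,120,60),(130,255,255))
n,l,sts,c=cv2.connectedComponentsWithStats(b); i=1+sts[1:,4].argmax(); v,u=np.nonzero(l==i)
P=np.array([ray("wrist",x,y,.03)[:2] for x,y in zip(u,v)],np.float32);r=cv2.minAreaRect(P);print("blue",len(u),r)
print("tool delta to (0.595,-0.279,.072):",Rm.T@(np.array([.595,-.279,.072])-p), "rect:",Rm.T@(np.array([*r[0],.072])-p))
print("pin top proj",proj("wrist",[[.595+a,-.279+b,.086] for a in(-.01,.01) for b in(-.01,.01)]).round(0)*1.4)
E
```

```text
5.0833 [ 0.60880393 -0.28265231  0.21337995] [[ 1.     0.01   0.029]
 [ 0.011 -1.    -0.019]
 [ 0.029  0.019 -0.999]] 0.055329257165346694 0.025
blue 576 ((0.6082324981689453, -0.2886190712451935), (0.02930879406630993, 0.037257373332977295), 0.0842088982462883)
tool delta to (0.595,-0.279,.072): [-0.0178164  -0.00649169  0.14082831] rect: [-0.00469542  0.00326271  0.1413914 ]
pin top proj [[308.  277.2]
 [306.6 245. ]
 [341.6 277.2]
 [341.6 245. ]]
```

View pics/f.png

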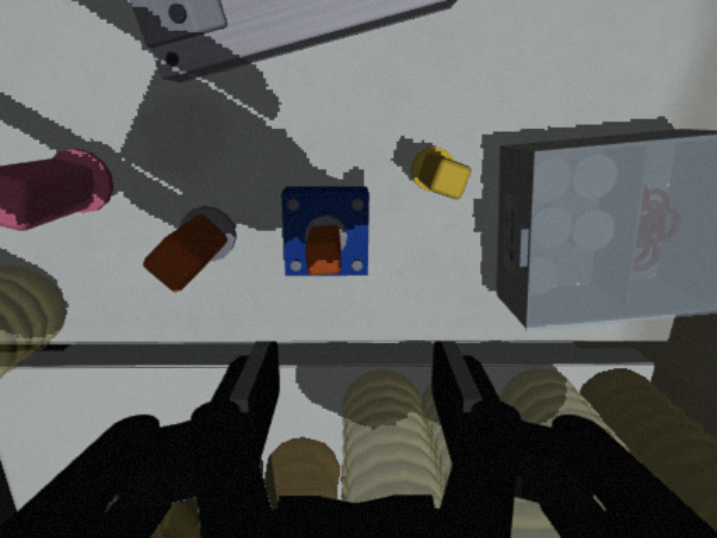

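Predicted pin top (324,261) agrees with the seen one at (324,265). The tool is tilted about 2° after the moves, so I'll correct the tilt and offset first, using a small helper for target deltas.

```bash
cat >> h.py <<'E'
def to(x,y,z,yaw=None):
    s,p,Rm=st(); 
    if yaw is None: yaw=np.degrees(np.arctan2(Rm[1,0],Rm[0,0]))
    c,d=np.cos(np.radians(yaw)),np.sin(np.radians(yaw)); G=np.array([[c,d,0],[d,-c,0],[0,0,-1]])
    print("t",s["clock"],"p",p.round(4),"w",round(s["width"],4),"F",np.round(s["contact_force"],1),"yaw",round(yaw,1))
    print("lin mm",(1000*Rm.T@(np.array([x,y,z])-p)).round(1),"rot",np.degrees(R.from_matrix(Rm.T@G).as_rotvec()).round(2))
E
python3 -c "
from h import *
to(.595,-.279,.15,0)"
```

```text
t 5.0833 p [ 0.6088 -0.2827  0.2134] w 0.0553 F [-0.3  0.   0.3] yaw 0
lin mm [-15.6  -5.   62.9] rot [ 1.08 -1.65  0.61]
```

Emit:
send_rows:
  plan:
    - {"linear": [-0.008, -0.002, 0.02], "delta_rot": [1.1, -1.65, 0.6], "fingers": 0.055}
    - {"linear": [-0.008, -0.003, 0.02], "delta_rot": [0, 0, 0], "fingers": 0.055}
    - {"linear": [0, 0, 0.02], "delta_rot": [0, 0, 0], "fingers": 0.055}
    - {"linear": [0, 0, 0], "delta_rot": [0, 0, 0], "fingers": 0.055}
    - {"linear": [0, 0, 0], "delta_rot": [0, 0, 0], "fingers": 0.055}

```text
clock: 5.5
position: [0.5957, -0.2758, 0.1559]
ee_rot: [0.001, 1.0, -0.001, 0.003]
contact_force: [-0.3, -0.1, 0.9]
width: 0.0551
```

```bash
python3 -c "
from h import *
to(.595,-.279,.072,0)"
```

```text
t 5.5 p [ 0.5957 -0.2758  0.1559] w 0.0551 F [-0.3 -0.1  0.9] yaw 0
lin mm [-1.1  3.1 83.9] rot [ 0.1  -0.3  -0.12]
```

Emit:
send_rows:
  plan:
    - {"linear": [-0.001, 0.003, 0.02], "delta_rot": [0.1, -0.3, 0], "fingers": 0.05}
    - {"linear": [0, 0, 0.02], "delta_rot": [0, 0, 0], "fingers": 0.05}
    - {"linear": [0, 0, 0.02], "delta_rot": [0, 0, 0], "fingers": 0.05}
    - {"linear": [0, 0, 0.015], "delta_rot": [0, 0, 0], "fingers": 0.05}
    - {"linear": [0, 0, 0.008], "delta_rot": [0, 0, 0], "fingers": 0.05}
    - {"linear": [0, 0, 0], "delta_rot": [0, 0, 0], "fingers": 0.05}

```text
clock: 6.0
position: [0.6012, -0.2787, 0.0803]
ee_rot: [0.004, 1.0, -0.0, 0.007]
contact_force: [-0.3, -0.3, 0.4]
width: 0.0501
```

```bash
python3 -c "
from h import *
to(.595,-.279,.072,0)"
```

```text
t 6.0 p [ 0.6012 -0.2787  0.0803] w 0.0501 F [-0.3 -0.3  0.4] yaw 0
lin mm [-6.3  0.2  8.2] rot [ 0.43 -0.76 -0.05]
```

Emit:
send_rows:
  plan:
    - {"linear": [-0.006, 0, 0.007], "delta_rot": [0.4, -0.7, 0], "fingers": 0.05}
    - {"linear": [0, 0, 0.001], "delta_rot": [0, 0, 0], "fingers": 0.05}
    - {"linear": [0, 0, 0], "delta_rot": [0, 0, 0], "fingers": 0.05}

```text
clock: 6.25
position: [0.5969, -0.2792, 0.0751]
ee_rot: [0.001, 1.0, -0.0, 0.002]
contact_force: [0.1, 1.0, -0.4]
width: 0.0503
```

```bash
python3 -c "
from h import *
to(.595,-.279,.072,0)"
```

```text
t 6.25 p [ 0.5969 -0.2792  0.0751] w 0.0503 F [ 0.1  1.  -0.4] yaw 0
lin mm [-1.9 -0.2  3.1] rot [ 0.14 -0.25 -0.01]
```

Emit:
send_rows:
  force: 60
  plan:
    - {"linear": [-0.002, 0, 0.003], "delta_rot": [0.1, -0.3, 0], "fingers": 0.05}
    - {"linear": [0, 0, 0], "delta_rot": [0, 0, 0], "fingers": 0.01}
    - {"linear": [0, 0, 0], "delta_rot": [0, 0, 0], "fingers": 0.01}
    - {"linear": [0, 0, 0], "delta_rot": [0, 0, 0], "fingers": 0.01}
    - {"linear": [0, 0, 0], "delta_rot": [0, 0, 0], "fingers": 0.01}
    - {"linear": [0, 0, 0], "delta_rot": [0, 0, 0], "fingers": 0.01}

```text
clock: 6.75
position: [0.595, -0.2798, 0.0743]
ee_rot: [0.001, 1.0, -0.0, 0.0]
contact_force: [-1.0, 0.3, 0.2]
width: 0.0194
```

```bash
python3 -c "
from h import *
to(.595,-.279,.072,0)"
```

```text
t 6.75 p [ 0.595  -0.2798  0.0743] w 0.0194 F [-1.   0.3  0.2] yaw 0
lin mm [-0.1 -0.9  2.3] rot [ 0.12 -0.04 -0.04]
```

Gripped, width 19.4 mm against the 20 mm grip. The tip is about 66.3 mm below the TCP, so it touches the plate at TCP z≈0.098 and is home at ≈0.0763. Lifting.

Emit:
send_rows:
  plan:
    - {"linear": [0, 0, -0.008], "delta_rot": [0, 0, 0], "fingers": 0.01}
    - {"linear": [0, 0, -0.012], "delta_rot": [0, 0, 0], "fingers": 0.01}
    - {"linear": [0, 0, -0.015], "delta_rot": [0, 0, 0], "fingers": 0.01}
    - {"linear": [0, 0, -0.015], "delta_rot": [0, 0, 0], "fingers": 0.01}
    - {"linear": [0, 0, -0.015], "delta_rot": [0, 0, 0], "fingers": 0.01}
    - {"linear": [0, 0, -0.015], "delta_rot": [0, 0, 0], "fingers": 0.01}
    - {"linear": [0, 0, -0.015], "delta_rot": [0, 0, 0], "fingers": 0.01}
    - {"linear": [0, 0, -0.01], "delta_rot": [0, 0, 0], "fingers": 0.01}
    - {"linear": [0, 0, 0], "delta_rot": [0, 0, 0], "fingers": 0.01}

```text
clock: 7.5
position: [0.5945, -0.2789, 0.1848]
ee_rot: [-0.0, 1.0, -0.0, -0.001]
contact_force: [0.2, -0.1, -2.0]
width: 0.0195
```

```bash
python3 -c "
from h import *
to(.583,-.0995,.16,0)
save('wrist','g.png',None,1.4)
print(manip.get_state()['contact_force'])"
```

```text
t 7.5 p [ 0.5945 -0.2789  0.1848] w 0.0195 F [ 0.2 -0.1 -2. ] yaw 0
lin mm [ -11.6 -179.4   24.8] rot [-0.01  0.09 -0.04]
[ 0.22690295  0.43160048 -1.64773017]
```

View pics/g.png

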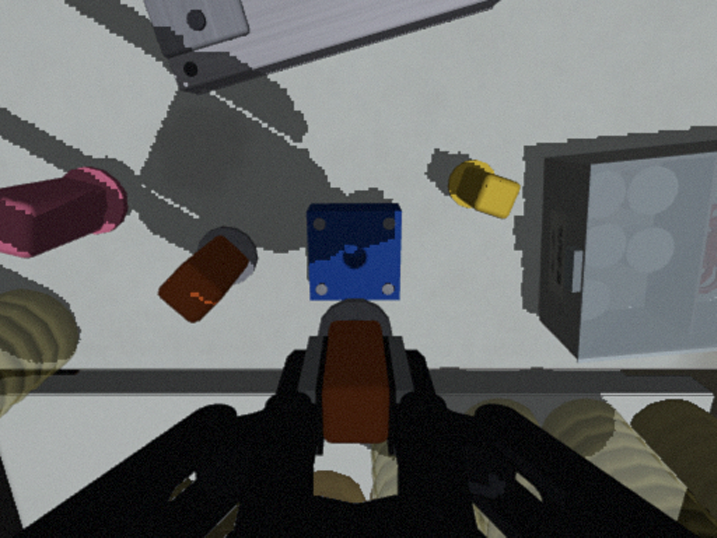

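The pin is in the hand and the stand's hole at (355,257) is empty. Moving over the fixture.

Emit:
send_rows:
  plan:
    - {"linear": [-0.001, -0.02, 0], "delta_rot": [0, 0, 0], "fingers": 0.01}
    - {"linear": [-0.001, -0.025, 0], "delta_rot": [0, 0, 0], "fingers": 0.01}
    - {"linear": [-0.001, -0.025, 0], "delta_rot": [0, 0, 0], "fingers": 0.01}
    - {"linear": [-0.001, -0.025, 0], "delta_rot": [0, 0, 0], "fingers": 0.01}
    - {"linear": [-0.001, -0.025, 0], "delta_rot": [0, 0, 0], "fingers": 0.01}
    - {"linear": [-0.001, -0.02, 0], "delta_rot": [0, 0, 0], "fingers": 0.01}
    - {"linear": [0, 0, 0], "delta_rot": [0, 0, -5], "fingers": 0.01}
    - {"linear": [0, 0, 0], "delta_rot": [0, 0, -5], "fingers": 0.01}
    - {"linear": [0, 0, 0], "delta_rot": [0, 0, -5], "fingers": 0.01}
    - {"linear": [0, 0, 0], "delta_rot": [0, 0, 0], "fingers": 0.01}
    - {"linear": [0, 0, 0], "delta_rot": [0, 0, 0], "fingers": 0.01}

```text
clock: 8.47
position: [0.5816, -0.1302, 0.1716]
ee_rot: [-0.005, 0.991, 0.134, -0.01]
contact_force: [0.4, 0.2, -1.4]
width: 0.0193
```

```bash
python3 -c "
from h import *
to(.583,-.0995,.12,14.8)
K,r,t=cam('wrist');print(proj('wrist',[[.583,-.0995,.032]]))
a=manip.get_image('scene');b=manip.get_image('wrist')
o=np.hstack([cv2.resize(a[60:300,150:400],(400,384)),cv2.resize(np.clip(b.astype(int)*2,0,255).astype(np.uint8)[:300,100:400],(384,384))])
cv2.imwrite('pics/h.png',o[:,:,::-1])"
```

```text
t 8.4667 p [ 0.5816 -0.1302  0.1716] w 0.0193 F [ 0.4  0.2 -1.4] yaw 14.8
lin mm [ 10.5 -28.5  51.8] rot [-0.76  1.06  0.63]
[[267.94075596 157.71299769]]
```

View pics/h.png

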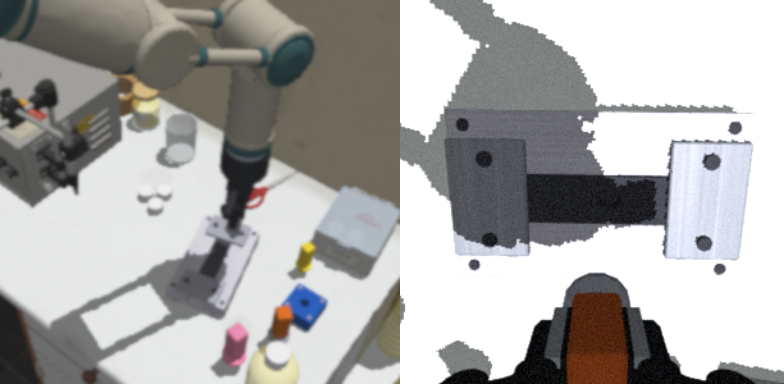

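The arm is clear of the boom and the beaker. The strip is in near view, so I'll refine its axis and check the dark spot with stretched contrast.

```bash
python3 -c "
from h import *
g=np.mean([manip.get_image('wrist') for _ in range(4)],0)
pts=[(200,137.5),(309,138.5),(309,174),(200,172.5)]
P=np.array([ray('wrist',*q,.032)[:2] for q in pts]);print(P.round(4),P.mean(0).round(4))
print('len',np.linalg.norm(P[1]-P[0]),np.linalg.norm(P[2]-P[3]),'wid',np.linalg.norm(P[3]-P[0]),np.linalg.norm(P[2]-P[1]))
for a,b in((0,1),(3,2)): d=P[b]-P[a];print(np.degrees(np.arctan2(d[1],d[0])))
c=g[125:185,190:320].mean(2); c=np.log1p(c); c=(c-c.min())/(np.percentile(c,70)-c.min())*255
cv2.imwrite('pics/i.png',cv2.resize(np.clip(c,0,255).astype(np.uint8),None,fx=6,fy=6,interpolation=cv2.INTER_CUBIC))
"
```

```text
[[ 0.5256 -0.0993]
 [ 0.6117 -0.0761]
 [ 0.6211 -0.1044]
 [ 0.532  -0.1282]] [ 0.5726 -0.102 ]
len 0.08909807044759767 0.09221682962070242 wid 0.029510469128258558 0.029810206572405733
15.123888091455049
14.952319467239983
```

View pics/i.png

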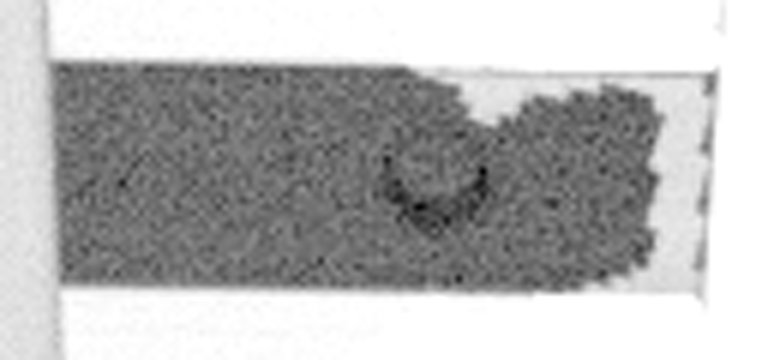

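The enhanced crop shows a hole rim centred at about (437,181), i.e. image pixel (262.8,155.2), about 17 px ≈ 14 mm wide. The strip fit is 90 x 30 mm, centred at (0.5726,-0.102) along 15.0°. I'll locate the rim, then move over it.

```bash
python3 -c "
from h import *
h=ray('wrist',262.8,155.2,.032);print(h)
d=h[:2]-[.5726,-.102];a=np.radians(15);print('along',d@[np.cos(a),np.sin(a)],'across',d@[-np.sin(a),np.cos(a)])
to(h[0],h[1],.12,15)"
```

```text
[ 0.57920618 -0.09950868  0.032     ]
along 0.007025884115710468 across 0.0006966210991182711
t 8.7667 p [ 0.5822 -0.1308  0.1725] w 0.0191 F [ 0.2  0.1 -2.7] yaw 15
lin mm [  6.4 -30.4  52.7] rot [-0.69  0.97  0.48]
```

Emit:
send_rows:
  plan:
    - {"linear": [0.003, -0.015, 0.01], "delta_rot": [-0.7, 1, 0.5], "fingers": 0.01}
    - {"linear": [0.003, -0.015, 0.012], "delta_rot": [0, 0, 0], "fingers": 0.01}
    - {"linear": [0, 0, 0.012], "delta_rot": [0, 0, 0], "fingers": 0.01}
    - {"linear": [0, 0, 0.01], "delta_rot": [0, 0, 0], "fingers": 0.01}
    - {"linear": [0, 0, 0], "delta_rot": [0, 0, 0], "fingers": 0.01}
    - {"linear": [0, 0, 0], "delta_rot": [0, 0, 0], "fingers": 0.01}

```text
clock: 9.27
position: [0.5817, -0.1014, 0.1285]
ee_rot: [0.002, 0.992, 0.127, 0.003]
contact_force: [-0.4, -0.7, -1.4]
width: 0.0189
```

```bash
python3 -c "
from h import *
to(.5805,-.0997,.105,15)"
```

```text
t 9.2667 p [ 0.5817 -0.1014  0.1285] w 0.0189 F [-0.4 -0.7 -1.4] yaw 15
lin mm [-0.8 -2.  23.5] rot [ 0.22 -0.31 -0.36]
```

Emit:
send_rows:
  plan:
    - {"linear": [-0.001, -0.002, 0.01], "delta_rot": [0.2, -0.3, 0], "fingers": 0.01}
    - {"linear": [0, 0, 0.01], "delta_rot": [0, 0, 0], "fingers": 0.01}
    - {"linear": [0, 0, 0.002], "delta_rot": [0, 0, 0], "fingers": 0.01}
    - {"linear": [0, 0, 0], "delta_rot": [0, 0, 0], "fingers": 0.01}
    - {"linear": [0, 0, 0], "delta_rot": [0, 0, 0], "fingers": 0.01}

```text
clock: 9.68
position: [0.5814, -0.1013, 0.1054]
ee_rot: [0.001, 0.992, 0.126, 0.001]
contact_force: [0.5, -0.3, -1.8]
width: 0.0194
```

```bash
python3 -c "
from h import *
to(.5805,-.0997,.098,15)"
```

```text
t 9.6833 p [ 0.5814 -0.1013  0.1054] w 0.0194 F [ 0.5 -0.3 -1.8] yaw 15
lin mm [-0.4 -1.8  7.4] rot [ 0.08 -0.09 -0.48]
```

Emit:
send_rows:
  plan:
    - {"linear": [-0.0005, -0.002, 0.003], "delta_rot": [0, 0, 0], "fingers": 0.01}
    - {"linear": [0, 0, 0.002], "delta_rot": [0, 0, 0], "fingers": 0.01}
    - {"linear": [0, 0, 0.001], "delta_rot": [0, 0, 0], "fingers": 0.01}
    - {"linear": [0, 0, 0.001], "delta_rot": [0, 0, 0], "fingers": 0.01}

```text
clock: 10.02
position: [0.581, -0.0997, 0.0986]
ee_rot: [0.001, 0.992, 0.126, 0.002]
contact_force: [-0.4, 0.2, -2.5]
width: 0.0195
```

Emit:
send_rows:
  plan:
    - {"linear": [0, 0, 0.001], "delta_rot": [0, 0, 0], "fingers": 0.01}
    - {"linear": [0, 0, 0.001], "delta_rot": [0, 0, 0], "fingers": 0.01}

```text
clock: 10.18
position: [0.5812, -0.0997, 0.0967]
ee_rot: [0.001, 0.992, 0.126, 0.002]
contact_force: [0.3, 0.4, -1.4]
width: 0.0194
```

Emit:
send_rows:
  plan:
    - {"linear": [0, 0, 0.001], "delta_rot": [0, 0, 0], "fingers": 0.01}
    - {"linear": [0, 0, 0.001], "delta_rot": [0, 0, 0], "fingers": 0.01}

```text
clock: 10.35
position: [0.5812, -0.0998, 0.0947]
ee_rot: [0.001, 0.992, 0.126, 0.002]
contact_force: [-0.8, -1.0, 0.4]
width: 0.0197
```

No flat contact at the plate's level, so the tip is already entering. Continuing gently.

Emit:
send_rows:
  plan:
    - {"linear": [0, 0, 0.001], "delta_rot": [0, 0, 0], "fingers": 0.01}
    - {"linear": [0, 0, 0.001], "delta_rot": [0, 0, 0], "fingers": 0.01}

```text
clock: 10.52
position: [0.5808, -0.1002, 0.0935]
ee_rot: [0.002, 0.992, 0.127, 0.002]
contact_force: [-2.0, 0.7, 6.8]
width: 0.0194
```

Emit:
send_rows:
  plan:
    - {"linear": [0, 0, 0.001], "delta_rot": [0, 0, 0], "fingers": 0.01}
    - {"linear": [0, 0, 0.001], "delta_rot": [0, 0, 0], "fingers": 0.01}

```text
clock: 10.68
position: [0.5808, -0.1002, 0.0934]
ee_rot: [0.002, 0.992, 0.127, 0.002]
contact_force: [-2.4, 0.7, 6.3]
width: 0.0192
```

Contact at TCP z 0.0934, about 4.6 mm below the plate top. The side force is toward -x/+y, so the taper is bearing on the hole rim and the hole lies that way. Easing up slightly and shifting.

Emit:
send_rows:
  plan:
    - {"linear": [-0.001, -0.0005, -0.001], "delta_rot": [0, 0, 0], "fingers": 0.01}
    - {"linear": [-0.001, -0.0005, 0], "delta_rot": [0, 0, 0], "fingers": 0.01}
    - {"linear": [0, 0, 0], "delta_rot": [0, 0, 0], "fingers": 0.01}

```text
clock: 10.93
position: [0.579, -0.0996, 0.0947]
ee_rot: [0.002, 0.992, 0.126, 0.003]
contact_force: [1.4, -0.1, -1.7]
width: 0.0192
```

Emit:
send_rows:
  plan:
    - {"linear": [0, 0, 0.001], "delta_rot": [0, 0, 0], "fingers": 0.01}
    - {"linear": [0, 0, 0.001], "delta_rot": [0, 0, 0], "fingers": 0.01}

```text
clock: 11.1
position: [0.5792, -0.0998, 0.0926]
ee_rot: [0.002, 0.992, 0.126, 0.003]
contact_force: [-2.4, -1.8, -0.8]
width: 0.0197
```

Emit:
send_rows:
  plan:
    - {"linear": [0, 0, 0.001], "delta_rot": [0, 0, 0], "fingers": 0.01}
    - {"linear": [0, 0, 0.001], "delta_rot": [0, 0, 0], "fingers": 0.01}

```text
clock: 11.27
position: [0.5792, -0.1001, 0.0901]
ee_rot: [0.002, 0.992, 0.127, 0.003]
contact_force: [0.9, -0.7, -0.8]
width: 0.0194
```

Emit:
send_rows:
  plan:
    - {"linear": [0, 0, 0.0015], "delta_rot": [0, 0, 0], "fingers": 0.01}
    - {"linear": [0, 0, 0.0015], "delta_rot": [0, 0, 0], "fingers": 0.01}

```text
clock: 11.43
position: [0.5792, -0.1001, 0.0864]
ee_rot: [0.002, 0.992, 0.126, 0.003]
contact_force: [-0.4, 0.3, -0.5]
width: 0.0191
```

Emit:
send_rows:
  plan:
    - {"linear": [0, 0, 0.0015], "delta_rot": [0, 0, 0], "fingers": 0.01}
    - {"linear": [0, 0, 0.0015], "delta_rot": [0, 0, 0], "fingers": 0.01}

```text
clock: 11.6
position: [0.5792, -0.1001, 0.0827]
ee_rot: [0.002, 0.992, 0.126, 0.003]
contact_force: [-0.3, -1.1, -1.2]
width: 0.0194
```

```bash
python3 -c "
from h import *
to(.5792,-.1,.0763,15)"
```

```text
t 11.6 p [ 0.5792 -0.1001  0.0827] w 0.0194 F [-0.3 -1.1 -1.2] yaw 15
lin mm [ 0.  -0.1  6.4] rot [ 0.28 -0.28 -0.47]
```

Emit:
send_rows:
  plan:
    - {"linear": [0, 0, 0.001], "delta_rot": [0.2, -0.2, 0], "fingers": 0.01}
    - {"linear": [0, 0, 0.001], "delta_rot": [0, 0, 0], "fingers": 0.01}
    - {"linear": [0, 0, 0.001], "delta_rot": [0, 0, 0], "fingers": 0.01}

```text
clock: 11.85
position: [0.5793, -0.1002, 0.0791]
ee_rot: [0.001, 0.992, 0.126, 0.001]
contact_force: [0.4, -0.9, -1.5]
width: 0.0195
```

Emit:
send_rows:
  plan:
    - {"linear": [0, 0, 0.0008], "delta_rot": [0, 0, 0], "fingers": 0.01}
    - {"linear": [0, 0, 0.0008], "delta_rot": [0, 0, 0], "fingers": 0.01}

```text
clock: 12.02
position: [0.5793, -0.1002, 0.0773]
ee_rot: [0.0, 0.992, 0.126, 0.0]
contact_force: [-0.5, 0.1, -1.4]
width: 0.0192
```

Emit:
send_rows:
  plan:
    - {"linear": [0, 0, 0.0008], "delta_rot": [0, 0, 0], "fingers": 0.01}
    - {"linear": [0, 0, 0.0008], "delta_rot": [0, 0, 0], "fingers": 0.01}

```text
clock: 12.18
position: [0.5793, -0.1002, 0.0762]
ee_rot: [0.0, 0.992, 0.126, 0.0]
contact_force: [-2.8, 0.4, 8.8]
width: 0.0191
```

```bash
python3 -c "
from h import *
to(.5792,-.1,.0763,15)"
```

```text
t 12.1833 p [ 0.5793 -0.1002  0.0762] w 0.0191 F [-2.8  0.4  8.8] yaw 15
lin mm [-0.  -0.2 -0.1] rot [ 0.06 -0.05 -0.47]
```

The collar met the plate at TCP z 0.0762, as predicted (0.0763), with about 9 N. Releasing and backing straight up.

Emit:
send_rows:
  plan:
    - {"linear": [0, 0, -0.0003], "delta_rot": [0, 0, 0], "fingers": 0.01}
    - {"linear": [0, 0, 0], "delta_rot": [0, 0, 0], "fingers": 0.025}
    - {"linear": [0, 0, 0], "delta_rot": [0, 0, 0], "fingers": 0.035}
    - {"linear": [0, 0, 0], "delta_rot": [0, 0, 0], "fingers": 0.045}
    - {"linear": [0, 0, 0], "delta_rot": [0, 0, 0], "fingers": 0.045}
    - {"linear": [0, 0, 0], "delta_rot": [0, 0, 0], "fingers": 0.045}

```text
clock: 12.68
position: [0.5803, -0.0999, 0.0775]
ee_rot: [0.001, 0.992, 0.126, 0.002]
contact_force: [-0.3, -0.6, 0.5]
width: 0.0453
```

Emit:
send_rows:
  plan:
    - {"linear": [0, 0, -0.01], "delta_rot": [0, 0, 0], "fingers": 0.045}
    - {"linear": [0, 0, -0.015], "delta_rot": [0, 0, 0], "fingers": 0.045}
    - {"linear": [0, 0, -0.02], "delta_rot": [0, 0, 0], "fingers": 0.045}
    - {"linear": [0, 0, -0.02], "delta_rot": [0, 0, 0], "fingers": 0.045}
    - {"linear": [0, 0.005, -0.02], "delta_rot": [0, 0, 0], "fingers": 0.045}
    - {"linear": [0, 0.02, -0.02], "delta_rot": [0, 0, 0], "fingers": 0.045}
    - {"linear": [0, 0.02, -0.02], "delta_rot": [0, 0, 0], "fingers": 0.045}
    - {"linear": [0, 0.02, -0.02], "delta_rot": [0, 0, 0], "fingers": 0.045}
    - {"linear": [0, 0, 0], "delta_rot": [0, 0, 0], "fingers": 0.045}
    - {"linear": [0, 0, 0], "delta_rot": [0, 0, 0], "fingers": 0.045}

```text
clock: 13.52
position: [0.5955, -0.1634, 0.2343]
ee_rot: [0.0, 0.992, 0.127, 0.002]
contact_force: [0.7, 0.4, -0.3]
width: 0.0452
```

```bash
python3 -c "
from h import *
to(.5792,-.1,.0763,15)
b=manip.get_image('wrist');a=manip.get_image('scene')
print(proj('wrist',[[.5793,-.1002,.032],[.5793,-.1002,.088]]),proj('scene',[[.5793,-.1002,.032],[.5793,-.1002,.088]]))
o=np.hstack([cv2.resize(a[130:310,210:390],(384,384)),cv2.resize(b[:300,100:400],(384,384))])
cv2.imwrite('pics/j.png',o[:,:,::-1])"
```

```text
t 13.5167 p [ 0.5955 -0.1634  0.2343] w 0.0452 F [ 0.7  0.4 -0.3] yaw 15
lin mm [ -0.3 -65.7 157.9] rot [ 0.08 -0.21 -0.38]
[[253.32564113 106.95445562]
 [253.40207761 110.63691549]] [[285.25348309 219.28606661]
 [286.3737549  207.36205939]]
```

View pics/j.png

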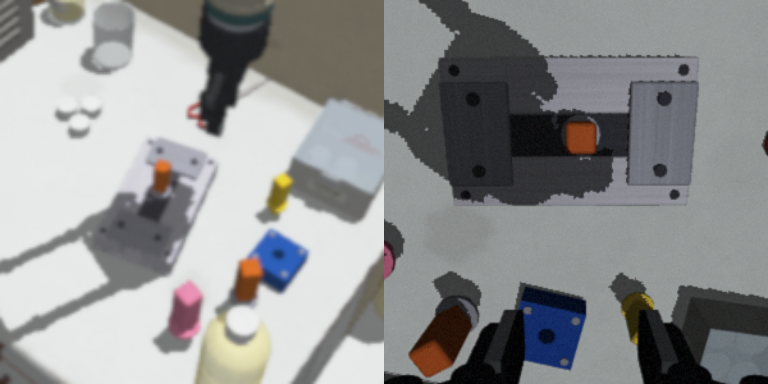

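The pin stands upright in the strip. Its grip top is at (581,138) against a predicted (580,141), the stand is empty, and the beaker and bottle are in place. Handing in.

```bash
python3 -c "
from h import *
print(manip.sign_off(), manip.get_state()['clock'])"
```

```text
the job is handed in; nothing more can be done
the job is handed in; nothing more can be done
```

I took the smaller orange pin from the blue stand and set it fully home in the fixture's hole. I then let go and handed the job in at about 13.5 s.

**Finding the hole:** a faint rim showed in the wrist picture about 7–9 mm along the strip from its centre, so I started the probe there. The tip touched the rim at about 8 N, and a 2 mm shift toward the felt side force let it drop in.

**Last checks:**
- **Seating:** the collar met the plate with the TCP (tool centre point) at z 0.0762 m, against a predicted 0.0763 m. The tool force reading there was about 9 N.
- **Force:** the highest reading I saw on the fixture was about 10 N after allowing for the pin's weight, well under 25 N. I only read the force at the end of each call, so short peaks between readings were not seen.
- **Upright:** in the last picture the grip's top was within about 3 px of where an upright, fully home pin should appear.
- **Surroundings:** the gripper was about 16 cm clear of the fixture. The beaker and oil bottle look unmoved in the pictures, though I did not measure them.

**Disagreements:** the first hole estimate was about 3–4 mm off along the strip, and the top and scene views put the stand about 7 to 14 mm from where the wrist camera did. I used the wrist camera's values, and contact confirmed them.

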